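Fish the spent absorber canister out of the drying jar

ROBOT

A 6-joint arm with a two-finger parallel gripper is mounted at the origin on a cart in front of the work surface, level with it; the furniture and walls round the work are solid. World frame = base frame: x ahead of the robot, y to its left, z up, the work surface at z = 0. Lengths are in mm, angles in rad, forces in N, time in s.
With the tool pointing down it reaches from about 400 to 825 mm from the base axis. Payload 7 kg.
Tool frame: the origin (TCP) lies midway between the tips of the shut fingers; the grasp point (between the pads) lies 19 mm behind it; z points along the fingers, x is the direction in which the jaws open and shut, and the axes are right-handed (so a half turn about z gives the same grasp; the last joint's range is limited). The gripper opens to 88 mm and grips with 3 to 60 N. Pads are 19 mm wide; open, the fingers measure 130 mm over their backs; the gripper's body (78 mm by 193 mm) begins 47 mm behind the grasp point.
Start: joints at [1.507, 0.359, 0.012, 0, -1.224, -0.288], TCP at [232.604, 633.633, 226.561] pointing down, gripper open.
Joint ranges: [-3.07, 3.07], [-1.43, 2.12], [-1.02, 1.25], [-3.03, 1.67], [-3.05, -0], [-3.03, 3.03]. Speed limits (rad/s): [2.39, 2.39, 3.01, 3.14, 3.14, 3.14].

INTERFACE

Orientations are given as a rotation vector (axis times angle).
In Python, from bench import observe, grab_frame, close_job, find_in, regions_of gives the robot as it stands.
- The arm moves only by the shell command python3 -m jog 'ROWS' [OPENING]. ROWS is JSON, a list that holds one entry, the list of rows, each a list of 4 numbers: the shift along the tool's x, y, z in cm, then the turn about the tool's z in degrees. A call has 1 to 10 rows; each row is the pose to reach, as a shift and turn from the pose commanded when the call began, along the tool's axes at that moment; what a row does not reach only later rows make up. A row lasts 1/12 s, in which the tool goes at most 41.7 mm and 7.16 degrees, less where a joint would pass 70% of its speed; a pose out of reach is approached as far as the arm can. A call with a gripper value outside its range is refused whole. OPENING is the closure in counts, from 0 (fully open) to 255 (shut), set as the call begins (- or left out, the last holds). The fingers move at their own pace and stop on an object; the grip force is fixed at half the most. Time passes only in rows, so rows that repeat a pose let the fingers close. It gives the time, the measured TCP pose, the force and the opening at its end, in the units of the state.
- observe(): the state, without advancing time (a new reading comes with each control period).
- grab_frame(name): name is "scene" or "top" or "wrist"; returns a dict with "image" (400x640x3 uint8, red, green, blue), "mtx" (3x3 intrinsics, pixels), "view" (4x4, takes a point from world to camera coordinates); the wrist camera has in their place "hand_eye" (4x4, takes a point from camera to tool coordinates, whose origin is the TCP and whose axes are the tool frame's). Camera axes: x right, y up, looking along -z (the intrinsics and any distortion apply to the point x, -y, -z); pixel columns grow to the right and rows downward; lengths in mm; the calibration is good to about 2 mm. A picture is of the moment at which its call begins: read the wrist's pose just before it. There is no depth.
- close_job(): hands the job in, once; it reports no verdict.
Trained networks look in a picture, given as the dict that the camera call returned (one of the last four; its "shot" number tells which), for a name from the list of things; names that differ only in an ending like _2 or _b are one class to them, and where a whole thing is asked for, a point or a joint stands for the part that bears it (a point fixed in the world has none). Each returns a list of dicts, best first, with "p" (0 to 1); they miss things now and then, are a little off and sometimes report something else, mostly with a low value. They report only what shows in the picture. A call takes as long as a camera call.
- find_in(picture, label): "bbox" ([left, top, right, bottom] in pixels, round what is visible of it).
- regions_of(picture, label): "pixels" (400x640 bool, what is visible of it) and "bbox" ([left, top, right, bottom] in pixels, round what is visible of it).
The state is a dict: "t": time; "qpos": joint angles; "qvel": joint speeds; "joint_efforts": joint torques, N m; "ee_pos": TCP position; "ee_rot": TCP orientation; "contact_force": force on the tool from outside, world axes, zero at the start; "ft_torque": the same for the moment, N m; "gripper_width": opening from 0.0 (shut) to 1.0 (fully open).
Only numpy, scipy, OpenCV 4.12 (cv2) and the standard library are available. Lean on these libraries where they do the work, as an engineer would, in place of code of your own. Each camera call takes 0.05 s, during which the arm holds its last target. There are 200 camera calls.

TASK

The moisture absorber in the drying jar is spent and has to go to the oven: take the long double-hooked picker from its stand, feel for the canister's wire bail, which may stand or lean to either side, hook it and draw the canister up through the narrow neck without forcing it. Set the canister down gently, upright on the floor of the fluted oven dish, unhook it and hang the picker back in its stand. Touch the canister only with the picker, never push or pull hard on it or on the jar (a few newtons are enough), and leave the other things on the bench where they are.

Things in the scene. Friction and masses are not known exactly. Their poses are not given: they have to be found in the camera images.
- jar: Drying jar: fixed upright aluminium jar, 130 mm high, 88 mm across its thick steel neck ring (two small lugs reach 52 mm from the axis), 120 mm across its dark foot. Origin: centre of its underside, on the bench; z up along its axis. Inside: floor 8 mm up, with a 3 mm high rim, 57 mm across inside, that seats the canister; bore 70 mm across; the neck ring (top 12 mm, flat below) leaves 62 mm.
- canister: Absorber canister, loose, upright on the jar's floor: closed perforated steel cylinder, 54 mm across, 34 mm high, edges bevelled 3 mm, 0.36 to 0.48 kg. Origin: centre of its underside, z up. Two ears on its flat top at y = -21.5 and +21.5 mm, up to 45 mm above the underside, and carry the wire bail (see bail_axis); the springy wire gives 1 mm per 4 N. A side push of 1.5 N at the bail tips it.
- bail_axis (a point): Middle of the axis, along the canister's y, 42 mm above its underside, on which the bail swings: an arch of 3.5 mm wire, 48 mm wide, its 16 mm straight top bar (along y) 30 mm from the axis. Slightly stiff (0.3 N moves it), it stays where left: anywhere from 45 degrees to +x to 45 to -x (stops; bar 21 mm aside, 21 mm up), not told where. Hanging, the bar is 30 mm above.
- picker: Picker, hanging upright in the stand: 0.14 kg, 162 mm long. Origin: lowest point of its hooks, on the shank's axis; z up. Steel shank 5 mm thick; at its foot two J hooks of 4 mm wire, to +x and -x: foot 0 to 4 mm above the origin, tips turned up to 12.5 mm and centred 10.5 mm from the axis (12.5 mm outside), 6 mm free between shank and tip.
- picker_grip (a point): Where to grip the picker, on its axis 117 mm above its origin (axes as the picker's): square wooden handle 18 x 18 mm, flats square to x and y, 99 to 155 mm above the origin, then a knob 21 mm across up to 162 mm. A steel collar 32 mm across lies at 90 to 95 mm. Gripped on the flats facing +x and -x, the fingers close in the plane of the hooks.
- stand: Picker stand, fixed: wooden base 96 x 78 mm, a flat post at its rear (+x) and on it a level steel fork 36 mm wide, 6 mm thick, top 105 mm above the bench. Origin on the bench below the seat. The fork's slot, 12 mm wide, runs along x from the open front at -32 mm (there a 3 mm lip on each prong) to +16 mm.
- stand_seat (a point): Seat on top of the stand's fork, 105 mm above the bench, where the axis of the hanging picker passes; axes as the stand's. The shank hangs in the slot, the collar's underside (90 mm above the picker's origin) rests at this height, the hooks lie along x. The picker can be lifted straight up out of the slot and let straight down into it, hooks and all.
- dish: Fluted white oven dish, loose, round, 148 mm across, 48 mm high. Origin: centre of its underside; flat floor 6 mm above it, about 110 mm across.
- jar_lid: Bystander: the jar's round steel lid with a knob, 88 mm across, 33 mm high; origin at the centre of its underside.
- notebook: Bystander: black notebook, 148 x 110 x 16 mm; origin at the centre of its underside.
- pencil: Bystander: pencil lying on the notebook, 136 mm long; origin at the centre of its underside.
- string: Bystander: ball of string, 64 mm; origin at the centre of its underside.
- jug: Bystander: glazed cream jug with a flower band, 156 x 75 mm, 127 mm high; origin at the centre of its underside.
- brush: Bystander: grey scrubbing brush, 155 x 61 mm, 91 mm high; origin at the centre of its underside.
- egg_cup: Bystander: white egg cup, 49 mm across, 62 mm high; origin at the centre of its underside.
- tags: Bystander: block of buff tags, 95 x 48 x 19 mm; origin at the centre of its underside.

How it is judged (in metres and radians):
On the way, in this order (a step that is already met when the one before it is completed fails the run):
1. the canister hangs on the picker, drawn wholly out of the jar (z of canister in the frame of jar above 0.128 m and contact force between picker and canister above 0.8 N), for 0.2 s.
2. the canister stands upright on the floor of the dish, with the picker clear of it (horizontal distance between canister and dish below 0.033 m and z of canister in the frame of dish between 0 and 0.011 m and angle between canister's own z axis and vertical below 0.12 rad and contact force between picker and canister below 0.05 N and z of picker in the frame of canister above 0.075 m), for 0.2 s.
At the end, for the whole second after the job is handed in: The canister stands at rest, upright within 7 degrees, on the floor of the dish, its centre within 33 mm of the dish's; the picker hangs at rest in the stand, upright within 7 degrees, its collar on the fork within 4 mm of height, its axis within 16 mm of the seat's; the robot touches nothing (horizontal distance between canister and dish below 0.033 m and z of canister in the frame of dish between 0 and 0.011 m and angle between each of canister, picker's own z axis and vertical below 0.12 rad and linear speed of each of canister, picker below 0.02 m/s and horizontal distance between picker and stand_seat below 0.016 m and z of picker in the frame of stand_seat between -0.094 and -0.086 m).
It fails at once if the picker presses or pulls on the canister or its bail with more than 15 N (contact force between picker and canister above 15 N).
It fails at once if the canister is forced against the jar (more than 25 N), or the picker (more than 20 N) (contact force between canister and jar above 25 N or contact force between picker and jar above 20 N).
It fails at once if the canister is dropped or pressed into the dish (more than 25 N) (contact force between canister and dish above 25 N).
It fails at once if the gripper or arm touches the canister (contact force between any of the fingers, the arm and canister above 0.5 N).
It fails at once if the jar's lid, notebook, pencil, string, jug, brush, egg cup or tags are moved more than 25 mm (distance of any of jar_lid, notebook, pencil, string, jug, brush, egg_cup, tags from where it was at the start of the episode above 0.025 m).
It also fails if it takes over 72 s, if anything falls off the work surface, if the arm or the gripper's body presses on something with over 40 N, if the wrist force passes 120 N, or if a joint passes its speed limit or range.

## Working session

There is one attempt and no reset: what is moved stays moved. The work goes in short steps, Python scripts to look and compute and a shell command to move; the robot and the scene stay as the last step left them, time stands still between calls to the robot, and variables do not carry over. Pictures are saved under pics/ and viewed, about 8 in all and at most 12, crops included, and the job is handed in when it is done.

```bash
ls; mkdir -p pics
cat > h.py <<'E'
import numpy as np, cv2
from bench import observe, grab_frame, close_job, find_in, regions_of
from scipy.spatial.transform import Rotation as R
def T_tool(s):
    T=np.eye(4);T[:3,:3]=R.from_rotvec(s['ee_rot']).as_matrix();T[:3,3]=s['ee_pos'];return T
def view(f,s=None):
    if 'view' in f: return np.array(f['view'])
    return np.linalg.inv(T_tool(s)@np.array(f['hand_eye']))
def proj(f,P,s=None):
    V=view(f,s);P=np.atleast_2d(P);c=P@V[:3,:3].T+V[:3,3]
    p=c*[1,-1,-1]; q=p@np.array(f['mtx']).T; return q[:,:2]/q[:,2:]
def ray(f,uv,s=None):
    V=view(f,s);d=np.linalg.inv(np.array(f['mtx']))@[uv[0],uv[1],1.]
    d=V[:3,:3].T@(d*[1,-1,-1]); o=-V[:3,:3].T@V[:3,3]; return o,d/np.linalg.norm(d)
def at_z(f,uv,z,s=None):
    o,d=ray(f,uv,s); return o+d*(z-o[2])/d[2]
def save(f,n,crop=None,k=1):
    im=f['image'][...,::-1]
    if crop: im=im[crop[1]:crop[3],crop[0]:crop[2]]
    cv2.imwrite('pics/'+n,cv2.resize(im,None,fx=k,fy=k,interpolation=cv2.INTER_CUBIC))
E
python3 - <<'E'
from h import *
np.set_printoptions(precision=1,suppress=True)
fs={}
for n in('top','scene'):
    f=grab_frame(n);fs[n]=f
    print(n,[k for k in f], 'cam',ray(f,(320,200))[0],np.array(f['mtx'])[0])
    for l in ['jar','canister','picker','stand','dish','jar_lid','string','jug','brush','egg_cup','tags','notebook']:
        r=find_in(f,l); 
        if r:
            b=r[0]['bbox']; print(l,round(r[0]['p'],2),np.array(b),at_z(f,((b[0]+b[2])/2,(b[1]+b[3])/2),50),len(r))
im=np.vstack([fs['top']['image'],fs['scene']['image']])[...,::-1]
cv2.imwrite('pics/a.png',cv2.resize(im,(480,600),interpolation=cv2.INTER_AREA)); save(fs['top'],'top.png',k=1.25); save(fs['scene'],'scene.png',k=1.25)
print(observe())
E
```

```text
pics
top ['image', 'mtx', 'view', 'shot'] cam [ 463.5   17.9 1331.6] [416.8   0.  315.5]
jar 0.95 [284.7 154.  322.  191.2] [612.3  44.1  50. ] 1
canister 0.66 [295.5 162.  316.1 178.8] [619.1  36.5  50. ] 2
picker 0.71 [294.6 159.6 314.9 180.2] [620.7  39.8  50. ] 2
stand 0.76 [224.2 197.8 251.4 228. ] [488.6 245.3  50. ] 1
dish 0.87 [383.2 175.  433.2 225.6] [ 525.6 -279.    50. ] 1
jar_lid 0.8 [334.2 120.1 363.7 144.1] [738.7 -98.   50. ] 1
string 0.79 [268.8 225.7 287.9 246.3] [417.6 120.9  50. ] 2
jug 0.95 [208.6 120.  255.6 157.1] [719.2 265.   50. ] 2
brush 0.58 [407.5 236.8 449.8 270.5] [ 362.  -338.7   50. ] 1
egg_cup 0.47 [396.  139.4 416.1 157.2] [ 687.4 -275.3   50. ] 1
tags 0.96 [186.9 243.1 221.6 268.1] [359.1 346.2  50. ] 1
notebook 0.72 [316.3 230.4 366.3 274. ] [367.5 -71.3  50. ] 1
scene ['image', 'mtx', 'view', 'shot'] cam [-318.1 -517.7  906.5] [471.9   0.  315.4]
jar 0.73 [297.3 161.  334.8 217.8] [625.8  40.9  50. ] 2
picker 0.66 [219.4 161.8 232.7 184.6] [563.2 326.9  50. ] 1
stand 0.57 [213.5 170.5 251.4 220.9] [483.5 240.3  50. ] 1
dish 0.63 [378.7 226.8 436.9 278.9] [ 511.5 -289.8   50. ] 2
jar_lid 0.65 [363.8 182.4 394.5 206.5] [ 692.5 -131.6   50. ] 1
jug 0.76 [249.3 131.1 297.4 171.7] [735.  265.7  50. ] 1
brush 0.72 [380.3 280.7 431.9 338.1] [ 345.7 -350.1   50. ] 1
egg_cup 0.79 [419.4 201.7 441.6 228. ] [ 677.3 -291.2   50. ] 3
tags 0.71 [159.  204.9 190.8 230.9] [328.6 320.1  50. ] 2
notebook 0.97 [271.9 249.1 340.8 294.9] [333.5 -99.6  50. ] 1
{'t': 1.3, 'qpos': array([ 1.5,  0.4,  0. , -0. , -1.2, -0.3]), 'qvel': array([ 0., -0., -0., -0.,  0., -0.]), 'joint_efforts': array([  0. , -58.2,  29.3,   7. ,   0. ,  -0. ]), 'ee_pos': array([232.6, 633.7, 226.6]), 'ee_rot': array([-1.8,  2.6,  0. ]), 'contact_force': array([ 0.2, -0.8, -0.5]), 'ft_torque': array([-0.,  0., -0.]), 'gripper_width': 1.0013845186934294}
```

Run:
```python
import cv2,numpy as np
t=cv2.imread('pics/top.png');s=cv2.imread('pics/scene.png')
# undo 1.25
t=cv2.resize(t,(640,400),interpolation=cv2.INTER_AREA);s=cv2.resize(s,(640,400),interpolation=cv2.INTER_AREA)
c=lambda im,b,w,h:cv2.resize(im[b[1]:b[3],b[0]:b[2]],(w,h),interpolation=cv2.INTER_CUBIC)
a=np.vstack([c(t,(170,110,470,280),800,300) if 0 else np.hstack([c(t,(210,185,270,240),400,300)[:, :],c(t,(270,140,330,195),400,300)]),c(s,(150,120,450,300),800,300)])
cv2.imwrite('pics/v1.png',a)
```

```text
(no output)
```

View pics/v1.png

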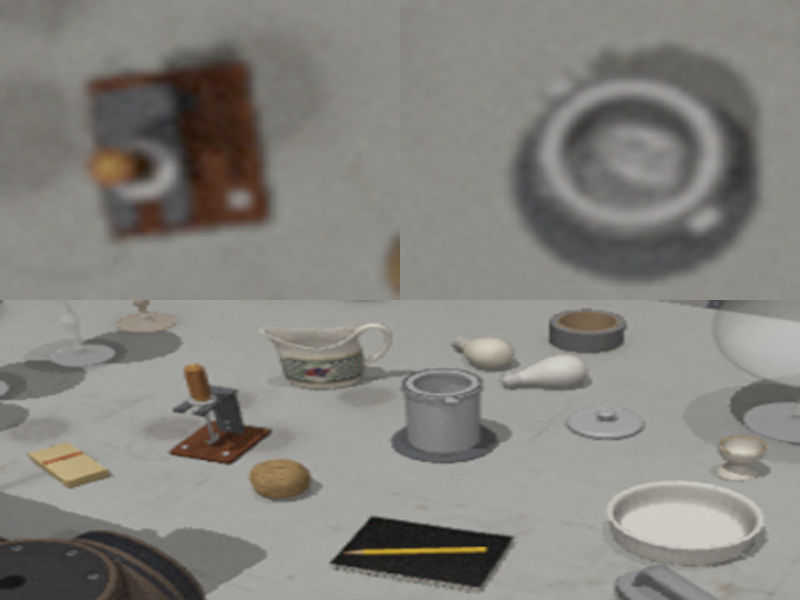

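```bash
cat >> h.py <<'E'
def fr():
    s=observe();return s
def totool(P,s):
    "world point -> tool coords (cm)"
    T=T_tool(s);return (np.asarray(P)-T[:3,3])@T[:3,:3]/10
np.set_printoptions(precision=2,suppress=True)
E
python3 - <<'E'
from h import *
f=grab_frame('top')
C=[at_z(f,p,12) for p in [(223.5,199.3),(247,196.6),(250.5,225.7),(226.8,228.7)]]
print(np.array(C),np.mean(C,0))
d=C[0]-C[3]; print('stand x ang',np.degrees(np.arctan2(d[1],d[0])))
s=observe();T=T_tool(s);print(T[:3,:3]);w=grab_frame('wrist');print(np.array(w['hand_eye']),np.array(w['mtx']))
print('knob top', at_z(f,(210+112/6.667,185+163/5.45),177))
print(totool([488,243,300],s), s['t'])
for n,z in(('jar',130),):
  print(at_z(f,(270+(632-400)/6.667,140+155/5.45),130))
E
```

```text
[[532.49 297.62  12.  ]
 [540.81 223.44  12.  ]
 [448.88 211.77  12.  ]
 [439.74 286.25  12.  ]] [490.48 254.77  12.  ]
stand x ang 6.99253244754179
[[-0.34 -0.94  0.  ]
 [-0.94  0.34  0.  ]
 [-0.   -0.   -1.  ]]
[[   1.      0.     -0.     -0.08]
 [   0.     -0.97   -0.26  -70.88]
 [  -0.      0.26   -0.97 -158.27]
 [   0.      0.      0.      1.  ]] [[305.33   0.   317.07]
 [  0.   305.33 198.57]
 [  0.     0.     1.  ]]
knob top [480.67 253.09 177.  ]
[ 27.87 -37.44  -7.34] 1.35
[615.15  38.27 130.  ]
```

```bash
python3 -m jog '[[[2.35,-3.29,0,6.3],[4.7,-6.58,0,12.6],[7.05,-9.87,0,18.9],[9.4,-13.16,0,25.2],[11.75,-16.45,0,31.5],[14.1,-19.74,0,37.8],[16.45,-23.03,0,44.1],[18.8,-26.32,0,50.4],[21.15,-29.61,0,56.7],[23.5,-32.9,0,63]]]'
python3 -c "
from h import *
s=observe();print(totool([609,88,195],s),T_tool(s)[:3,:3])"
```

```text
t: 2.23
ee_pos: [461.2, 297.9, 227.0]
ee_rot: [-0.18, 3.136, 0.001]
contact_force: [0.6, 0.6, -0.4]
gripper_width: 1.001
[-12.28 -22.55   3.2 ] [[-0.99 -0.11  0.  ]
 [-0.11  0.99  0.  ]
 [-0.    0.   -1.  ]]
```

```bash
python3 - <<'E'
from h import *
s=observe();f=grab_frame('wrist');save(f,'w1.png');np.savez('pics/w1.npz',im=f['image'],pos=s['ee_pos'],rot=s['ee_rot'],mtx=f['mtx'],he=f['hand_eye'])
E
python3 -m jog '[[[-1.8,-3.3,0,0],[-3.6,-6.6,0,0],[-5.4,-9.9,0,0],[-7.2,-13.2,0.5,0],[-9.0,-16.5,1.5,0],[-10.6,-19.5,2.4,0],[-12.0,-22.0,3.0,0],[-12.3,-22.5,3.2,0],[-12.3,-22.5,3.2,0],[-12.3,-22.5,3.2,0]]]'
python3 - <<'E'
from h import *
s=observe();f=grab_frame('wrist');save(f,'w2.png');np.savez('pics/w2.npz',im=f['image'],pos=s['ee_pos'],rot=s['ee_rot'],mtx=f['mtx'],he=f['hand_eye'])
a=cv2.imread('pics/w1.png');b=cv2.imread('pics/w2.png')
print(s['qvel'],proj(f,[[615,38,130]],s))
c=proj(f,[[615,38,100]],s)[0].astype(int); x0,y0=max(0,c[0]-60),max(0,c[1]-60);print(x0,y0)
B=cv2.resize(b[y0:y0+120,x0:x0+120],(400,400),interpolation=cv2.INTER_CUBIC)
A=cv2.resize(a,(640,400))
cv2.imwrite('pics/v2.png',np.hstack([cv2.resize(a[:,120:520],(400,400)),B]))
E
```

```text
t: 3.12
ee_pos: [609.3, 90.8, 194.4]
ee_rot: [0.186, -3.136, 0.0]
contact_force: [-0.2, 0.5, 0.4]
gripper_width: 1.0
[ 0.02 -0.02 -0.    0.   -0.   -0.  ] [[319.31 141.29]]
259 78
```

View pics/v2.png

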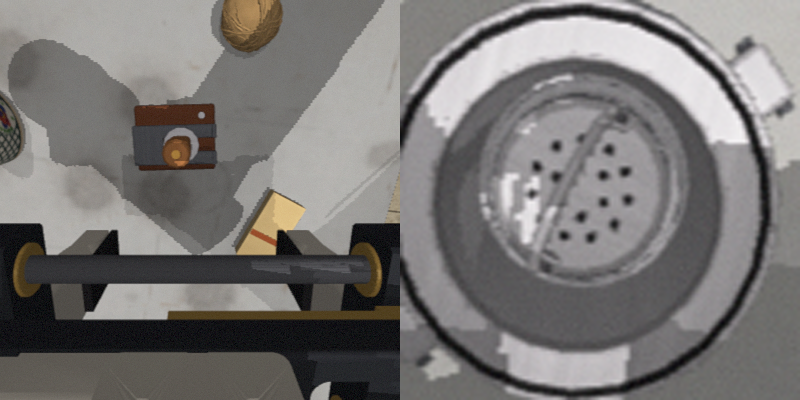

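```bash
cat >> h.py <<'E'
def load(n):
    d=np.load(f'pics/{n}.npz');return dict(image=d['im'],mtx=d['mtx'],hand_eye=d['he']),dict(ee_pos=d['pos'],ee_rot=d['rot'])
def bail(cx,cy,yaw,lean,z0=8):
    "polylines in world: bail wire, top outline"
    p=np.array([[0,-23,0],[0,-22,8],[0,-18,20],[0,-8,30],[0,8,30],[0,18,20],[0,22,8],[0,23,0]],float)
    c,s=np.cos(lean),np.sin(lean); p=np.c_[p[:,2]*s,p[:,1],p[:,2]*c+42]
    t=np.linspace(0,2*np.pi,60);o=np.c_[27*np.cos(t),27*np.sin(t),0*t+31]; o2=np.c_[24*np.cos(t),24*np.sin(t),0*t+34]
    M=R.from_euler('z',yaw).as_matrix();return [q@M.T+[cx,cy,z0] for q in(p,o,o2)]
E
cat > fit.py <<'E'
from h import *
f,s=load('w2')
V=np.linalg.inv(view(f,s));print('cam',V[:3,3])
P=lambda x,y:(259+(x-400)*.3,78+y*.3)
e1=at_z(f,P(621,118),52,s);e2=at_z(f,P(543,268),52,s);print('ears',e1,e2,np.linalg.norm(e1-e2))
m=(e1+e2)/2;d=e1-e2;yaw=np.arctan2(d[1],d[0])-np.pi/2;print('mid',m,'yaw',np.degrees(yaw))
im=cv2.resize(f['image'][78:198,259:379,::-1],None,fx=6.6667,fy=6.6667,interpolation=cv2.INTER_CUBIC)
# jar neck: dark inner ellipse & outer
t=np.linspace(0,2*np.pi,80)
def dr(im,p,col,cl=False):
    q=(proj(f,p,s)-[259,78]+.5)*6.6667; cv2.polylines(im,[np.int32(q)],cl,col,1,cv2.LINE_AA)
import sys
jx,jy=map(float,sys.argv[1:3]);cx,cy=map(float,sys.argv[3:5]);yaw=np.radians(float(sys.argv[5]))
for r,z in((31,130),(44,130)): dr(im,np.c_[jx+r*np.cos(t),jy+r*np.sin(t),0*t+z],(0,0,255))
b=bail(cx,cy,yaw,0);dr(im,b[1],(0,255,0));dr(im,b[2],(0,255,255))
for L,c in((-45,(255,0,0)),(0,(0,255,0)),(45,(255,0,255))): dr(im,bail(cx,cy,yaw,np.radians(L))[0],c)
im2=im[:,100:700];cv2.imwrite('pics/v3.png',cv2.resize(im2,(600,600) if 0 else None,fx=.75,fy=.75))
E
python3 fit.py 615 38 615 38 0
```

```text
cam [618.78  21.25 352.64]
ears [611.15  17.31  52.  ] [628.71  62.37  52.  ] 48.362921499242184
mid [619.93  39.84  52.  ] yaw -201.2936200939816
```

```bash
python3 fit.py 619 39 619.9 39.8 158.7
```

```text
cam [618.78  21.25 352.64]
ears [611.15  17.31  52.  ] [628.71  62.37  52.  ] 48.362921499242184
mid [619.93  39.84  52.  ] yaw -201.2936200939816
```

View pics/v3.png

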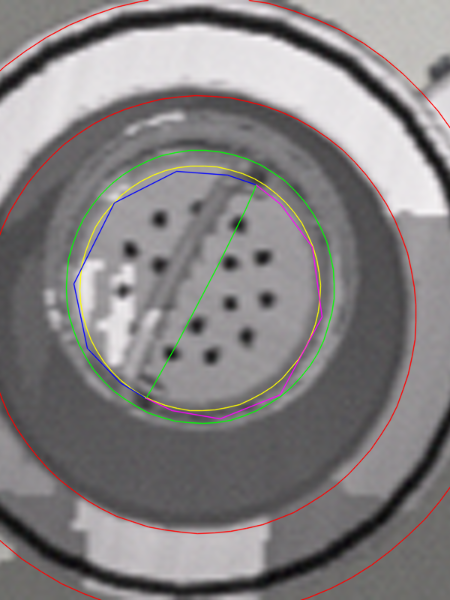

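Run:
```python
from h import *
f,s=load('w1')
print('knob',at_z(f,(297,156),177,s),at_z(f,(295,153),177,s))
C=np.array([at_z(f,(120+x,y),12,s) for x,y in((135,104),(213,104),(216,168),(138,170))]);print(C,C.mean(0))
for a,b in((1,0),(2,3)): d=C[b]-C[a];print(np.degrees(np.arctan2(d[1],d[0])),np.linalg.norm(d))
F=[at_z(f,(120+x,y),105,s) for x,y in((216,125),(216,165))];print(F,np.mean(F,0))
o=observe();T=T_tool(o)
print('yaw tool x',np.degrees(np.arctan2(T[1,0],T[0,0])))
print(totool([478,253,215],o))
# crop
cv2.imwrite('pics/v4.png',cv2.resize(f['image'][85:185,235:355,::-1],(720,600),interpolation=cv2.INTER_CUBIC))
```

```text
knob [480.92 255.66 177.  ] [482.46 253.79 177.  ]
[[544.02 222.56  12.  ]
 [453.46 212.2   12.  ]
 [440.2  286.59  12.  ]
 [535.57 300.02  12.  ]] [493.32 255.34  12.  ]
6.526268355227241 91.151768991583
8.012338356259313 96.31189964666561
[array([452.7 , 233.68, 105.  ]), array([448.04, 269.29, 105.  ])] [450.37 251.49 105.  ]
yaw tool x -173.15122616079603
[11.1  17.61 -2.02]
```

View pics/v4.png

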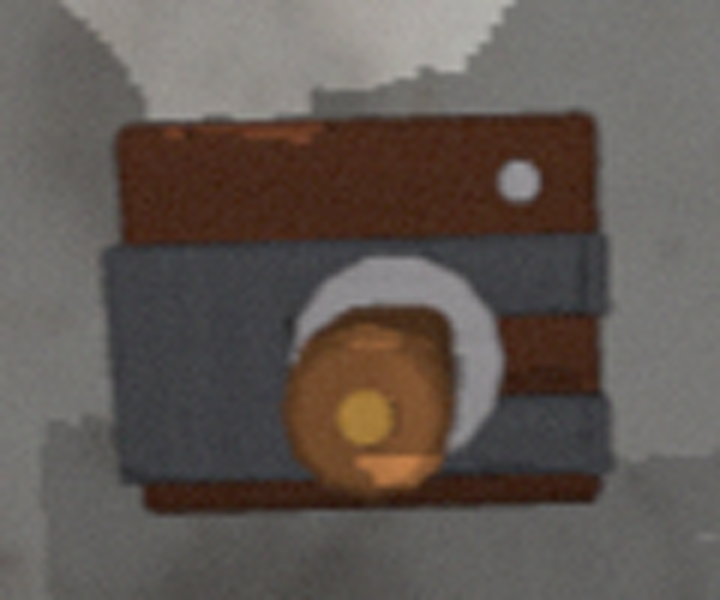

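Run:
```python
from h import *
f,s=load('w1')
px=lambda x,y:(235+(x+.5)/6-.5,85+(y+.5)/6-.5)
print('collar',at_z(f,px(398,361),110,s))
print('knob dot',at_z(f,px(367,417),177,s),'knob c',at_z(f,px(375,402),172,s))
a,b=at_z(f,px(607,237),105,s),at_z(f,px(607,470),105,s);print(a,b,np.linalg.norm(a-b))
for yw in(7,8):print('seat',(a+b)/2+32*np.array([np.cos(np.radians(yw)),np.sin(np.radians(yw)),0]))
e=at_z(f,px(605,235),105,s)-at_z(f,px(110,248),105,s);print(np.degrees(np.arctan2(-e[1],-e[0])),np.linalg.norm(e))
```

```text
collar [481.86 254.12 110.  ]
knob dot [481.89 254.47 177.  ] knob c [481.41 253.27 172.  ]
[453.03 232.92 105.  ] [448.52 267.4  105.  ] 34.779671870782295
seat [482.54 254.06 105.  ]
seat [482.46 254.61 105.  ]
7.989714924509244 73.6965704230847
```

```bash
python3 -m jog '[[[2,3.3,-1,0],[4,6.6,-1,-0.2],[6,9.9,-1,-0.4],[8,13.2,-1,-0.6],[9.6,15.9,-1,-0.8],[10.7,17.7,-1,-0.8],[10.7,17.7,-1,-0.8],[10.7,17.7,-1,-0.8]]]'
python3 -c "
from h import *
s=observe();T=T_tool(s);print(totool([482,254.2,118],s),np.degrees(np.arctan2(T[1,0],T[0,0])),s['qvel'])"
```

```text
t: 3.83
ee_pos: [480.7, 256.0, 205.6]
ee_rot: [-0.216, 3.133, 0.002]
contact_force: [0.6, 0.0, -0.5]
gripper_width: 0.999
[-0.09 -0.21  8.76] -172.09713163917996 [-0.04  0.01  0.01  0.    0.    0.01]
```

```bash
python3 -m jog '[[[-0.1,-0.2,1.5,0],[-0.1,-0.2,4,0],[-0.1,-0.2,6.5,0],[-0.1,-0.2,8.2,0],[-0.1,-0.2,8.75,0],[-0.1,-0.2,8.75,0],[-0.1,-0.2,8.75,0]]]'
python3 -c "
from h import *
s=observe();print(totool([482,254.2,118],s),s['contact_force'])"
python3 -m jog '[[[0,0,0,0],[0,0,0,0],[0,0,0,0],[0,0,0,0],[0,0,0,0],[0,0,0,0],[0,0,0,0],[0,0,0,0]]]' 255
python3 -c "
from h import *
s=observe();print(s)"
```

```text
t: 4.42
ee_pos: [483.9, 252.3, 117.9]
ee_rot: [-0.21, 3.134, 0.0]
contact_force: [0.2, 0.0, 0.5]
gripper_width: 0.998
[ 0.16  0.22 -0.01] [0.23 0.05 0.55]
t: 5.08
ee_pos: [483.3, 252.1, 117.1]
ee_rot: [-0.209, 3.135, -0.0]
contact_force: [0.5, 0.8, 0.5]
gripper_width: 0.453
{'t': 5.0833, 'qpos': array([ 0.84,  0.25, -0.42,  0.  , -0.9 , -0.71]), 'qvel': array([ 0.,  0.,  0.,  0., -0., -0.]), 'joint_efforts': array([ -0.  , -44.56,  24.46,   5.85,  -0.02,  -0.  ]), 'ee_pos': array([483.33, 252.06, 117.09]), 'ee_rot': array([-0.21,  3.13, -0.  ]), 'contact_force': array([0.51, 0.81, 0.48]), 'ft_torque': array([ 0.08, -0.04, -0.03]), 'gripper_width': 0.45347310362665455}
```

```bash
python3 -m jog '[[[0.1,0.2,0,0],[0.1,0.2,0,0],[0.1,0.2,0,0],[0.1,0.2,0,0],[0.1,0.2,0,0],[0.1,0.2,0,0],[0.1,0.2,0,0],[0.1,0.2,0,0]]]'
python3 -c "
from h import *
s=observe();print(s['gripper_width']*88,s['contact_force'])"
```

```text
t: 5.75
ee_pos: [482.0, 253.9, 117.0]
ee_rot: [0.209, -3.134, 0.0]
contact_force: [-0.6, -0.1, -0.5]
gripper_width: 0.204
17.99011626541432 [-0.62 -0.05 -0.48]
```

```bash
python3 -m jog '[[[0,0,-1.5,0],[0,0,-4.5,0],[0,0,-8,0],[0,0,-11.5,0],[0,0,-13.3,0],[0,0,-13.3,0],[-1.2,-2.8,-13.3,4],[-2.6,-6.0,-13.3,9],[-4.0,-9.3,-13.3,14],[-5.4,-12.5,-13.3,19]]]'
python3 -c "
from h import *
s=observe();T=T_tool(s);print(totool([609.2,44,250],s),np.degrees(np.arctan2(T[1,0],T[0,0])),s['contact_force'],s['gripper_width']*88)"
```

```text
t: 6.58
ee_pos: [552.3, 135.9, 249.3]
ee_rot: [-0.316, -3.125, 0.0]
contact_force: [0.3, 1.1, -0.5]
gripper_width: 0.202
[-7.41 -7.87 -0.07] 168.45169618968578 [ 0.28  1.15 -0.51] 17.811041024124023
```

```bash
python3 -m jog '[[[-1.9,-2.0,0,3],[-3.9,-4.2,0,6],[-5.8,-6.2,0,9],[-7.0,-7.4,0,9.8],[-7.4,-7.9,0,9.8],[-7.4,-7.9,0,9.8],[-7.4,-7.9,0,9.8],[-7.4,-7.9,0,9.8]]]'
python3 - <<'E'
from h import *
s=observe();f=grab_frame('wrist');T=T_tool(s);print(s['ee_pos'],np.degrees(np.arctan2(T[1,0],T[0,0])),s['contact_force'])
np.savez('pics/w3.npz',im=f['image'],pos=s['ee_pos'],rot=s['ee_rot'],mtx=f['mtx'],he=f['hand_eye'])
o=s['ee_pos']-np.array([0,0,102]);print(proj(f,[o,s['ee_pos'],[619.9,39.8,50]],s))
save(f,'v5.png',(200,20,440,200),3.3)
E
```

```text
t: 7.25
ee_pos: [608.7, 45.9, 249.7]
ee_rot: [-0.575, -3.088, 0.0]
contact_force: [-0.4, 0.5, -2.2]
gripper_width: 0.209
[608.69  45.86 249.74] 158.89290833670728 [-0.44  0.54 -2.24]
[[318.39 198.35]
 [319.26 245.4 ]
 [307.38 175.83]]
```

View pics/v5.png

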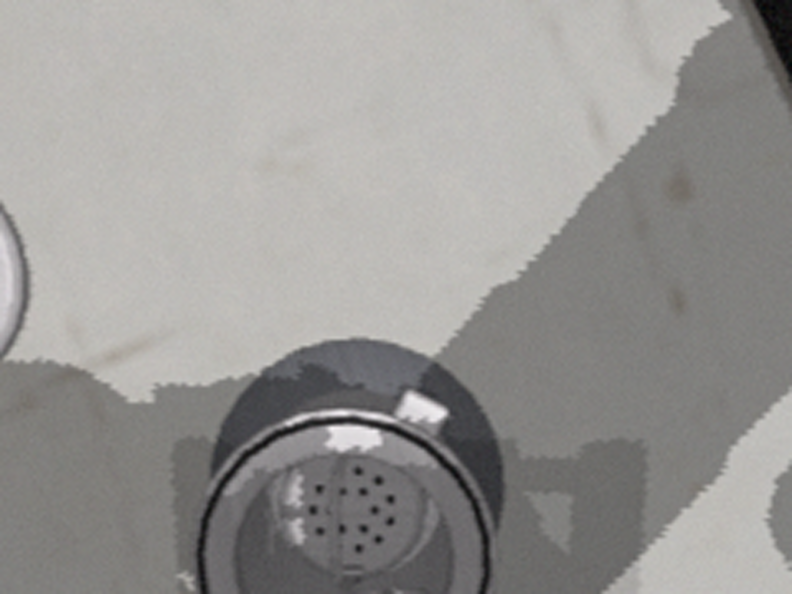

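Run:
```python
from h import *
f,s=load('w3'); save(f,'v6.png',(250,140,390,260),5)
c=np.linalg.inv(view(f,s))[:3,3];print(c)
```

```text
[584.85 -19.49 408.02]
```

View pics/v6.png

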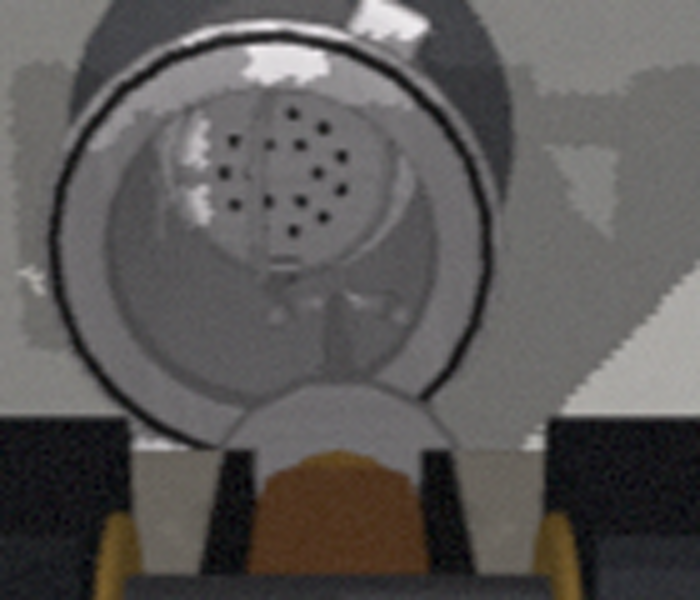

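Run:
```python
from h import *
f,s=load('w3');g,s2=load('w2')
T=T_tool(s);o=s['ee_pos'];X=T[:3,0]
for sg in(1,-1): print('tip',proj(f,[o+sg*10.5*X-[0,0,102-12.5]],s))
for L in(0,-5,-10,-15,-20):
    for c in((619.9,39.8),(619,39)):
        b=bail(*c,np.radians(158.7),np.radians(L))[0]
        p=proj(f,b,s);q=proj(g,b,s2)
        print(L,c,'w3 crop',((p[3]+p[4])/2-[250,140])*5,(p[0]-[250,140])*5,(p[-1]-[250,140])*5,'v3',(((q[3]+q[4])/2-[259,78])*6.667-[100,0])*.75)
```

```text
tip [[330.92 202.17]]
tip [[306.   202.18]]
0 (619.9, 39.8) w3 crop [282.76 204.55] [287.39 272.83] [286.35  82.39] v3 [195.52 301.01]
0 (619, 39) w3 crop [285.24 199.76] [289.63 268.54] [288.67  77.81] v3 [201.14 297.02]
-5 (619.9, 39.8) w3 crop [270.85 204.42] [287.39 272.83] [286.35  82.39] v3 [182.35 293.84]
-5 (619, 39) w3 crop [273.31 199.62] [289.63 268.54] [288.67  77.81] v3 [187.97 289.84]
-10 (619.9, 39.8) w3 crop [259.08 204.07] [287.39 272.83] [286.35  82.39] v3 [169.3  286.63]
-10 (619, 39) w3 crop [261.53 199.28] [289.63 268.54] [288.67  77.81] v3 [174.9  282.63]
-15 (619.9, 39.8) w3 crop [247.57 203.52] [287.39 272.83] [286.35  82.39] v3 [156.5  279.46]
-15 (619, 39) w3 crop [250.01 198.73] [289.63 268.54] [288.67  77.81] v3 [162.09 275.46]
-20 (619.9, 39.8) w3 crop [236.43 202.76] [287.39 272.83] [286.35  82.39] v3 [144.07 272.41]
-20 (619, 39) w3 crop [238.85 197.99] [289.63 268.54] [288.67  77.81] v3 [149.64 268.41]
```

```bash
python3 -m jog '[[[0,-0.15,1.5,0],[0,-0.15,3.5,0],[0,-0.15,5.2,0],[0,-0.15,6.2,0],[0,-0.15,6.4,0],[0,-0.15,6.4,0],[0,-0.15,6.4,0]]]'
python3 - <<'E'
from h import *
s=observe();f=grab_frame('wrist');T=T_tool(s);print(s['ee_pos'],np.degrees(np.arctan2(T[1,0],T[0,0])),s['contact_force'])
np.savez('pics/w4.npz',im=f['image'],pos=s['ee_pos'],rot=s['ee_rot'],mtx=f['mtx'],he=f['hand_eye'])
o=s['ee_pos'];X=T[:3,0]
for sg in(1,-1): print('tip',(proj(f,[o+sg*10.5*X-[0,0,102-12.5]],s)-[250,120])*6)
b=bail(619.9,39.8,np.radians(158.7),np.radians(-10))[0];print((proj(f,b,s)-[250,120])*6)
save(f,'v7.png',(250,120,380,220),6)
E
```

```text
t: 7.88
ee_pos: [609.2, 44.2, 187.1]
ee_rot: [0.575, 3.087, 0.0]
contact_force: [0.4, -0.3, -1.0]
gripper_width: 0.207
[609.21  44.21 187.1 ] 158.89241134636222 [ 0.44 -0.3  -1.  ]
tip [[486.62 492.62]]
tip [[337.11 492.7 ]]
[[341.7  546.  ]
 [331.63 554.48]
 [315.35 552.97]
 [300.17 509.49]
 [298.92 406.24]
 [313.12 327.85]
 [329.64 289.23]
 [340.07 275.21]]
```

View pics/v7.png

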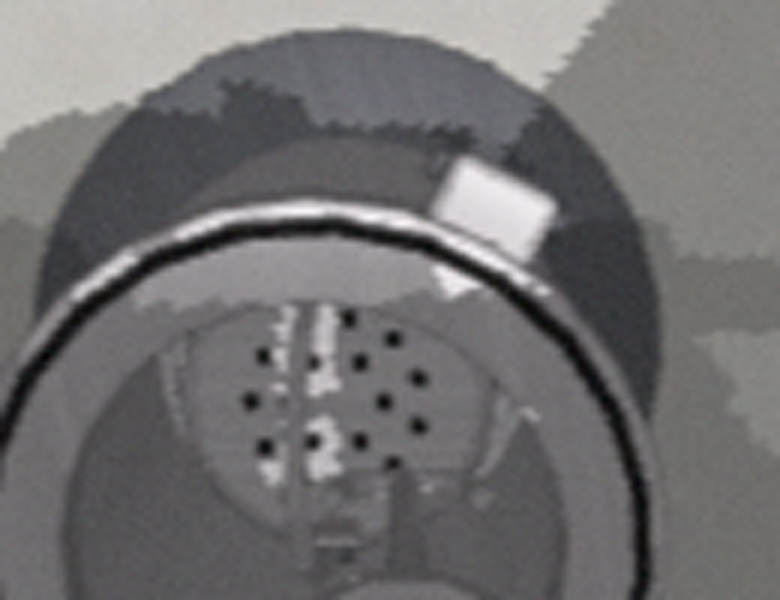

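```bash
python3 -m jog '[[[0.1,0,0.2,0],[0.1,0,0.6,0],[0.1,0,1.0,0],[0.1,0,1.4,0],[0.1,0,1.7,0],[0.1,0,2.0,0],[0.1,0,2.3,0],[0.1,0,2.6,0],[0.1,0,2.6,0],[0.1,0,2.6,0]]]'
python3 -c "
from h import *
s=observe();o=s['ee_pos'];print(s['contact_force'],(o[0]-619.9)*.933-(o[1]-39.8)*.36,(o[0]-619.9)*.36+(o[1]-39.8)*.933,o[2]-102)"
```

```text
t: 8.77
ee_pos: [607.7, 44.1, 159.9]
ee_rot: [-0.577, -3.088, 0.0]
contact_force: [0.7, 0.7, -1.6]
gripper_width: 0.204
[ 0.7   0.68 -1.56] -12.919340871737498 -0.40029978071607 57.85877864759999
```

```bash
python3 -m jog '[[[-0.25,0,0,0],[-0.55,0,0,0],[-0.85,0,0,0],[-1.1,0,0,0],[-1.25,0,0,0],[-1.25,0,0,0],[-1.25,0,0,0]]]'
python3 -m jog '[[[0,0,-0.3,0],[0,0,-0.6,0],[0,0,-0.9,0],[0,0,-1.2,0],[0,0,-1.3,0],[0,0,-1.3,0],[0,0,-1.3,0]]]'
python3 - <<'E'
from h import *
s=observe();o=s['ee_pos'];print(s['contact_force'],(o[0]-619.9)*.933-(o[1]-39.8)*.36,(o[0]-619.9)*.36+(o[1]-39.8)*.933,o[2]-102)
f=grab_frame('wrist');T=T_tool(s)
np.savez('pics/w5.npz',im=f['image'],pos=s['ee_pos'],rot=s['ee_rot'],mtx=f['mtx'],he=f['hand_eye'])
X=T[:3,0];k=7;c0=np.array([260,130])
for sg in(1,-1): print('tip',(proj(f,[o+sg*10.5*X-[0,0,102-12.5]],s)-c0)*k)
b=bail(619.9,39.8,np.radians(158.7),np.radians(-10))[0];print((proj(f,b,s)-c0)*k)
save(f,'v8.png',(260,130,370,215),7)
E
```

```text
t: 9.35
ee_pos: [619.4, 39.5, 159.9]
ee_rot: [-0.577, -3.088, 0.0]
contact_force: [0.3, 0.3, -1.3]
gripper_width: 0.203
t: 9.93
ee_pos: [619.4, 39.7, 173.2]
ee_rot: [0.577, 3.088, 0.0]
contact_force: [0.0, 0.4, -1.4]
gripper_width: 0.204
[ 0.03  0.35 -1.44] -0.43695717701467746 -0.3164701740991196 71.166870100566
tip [[496.91 504.95]]
tip [[322.49 505.03]]
[[404.89 601.37]
 [394.74 612.65]
 [378.42 612.41]
 [363.53 560.82]
 [363.23 434.75]
 [378.28 337.92]
 [395.24 289.77]
 [405.82 272.07]]
```

View pics/v8.png

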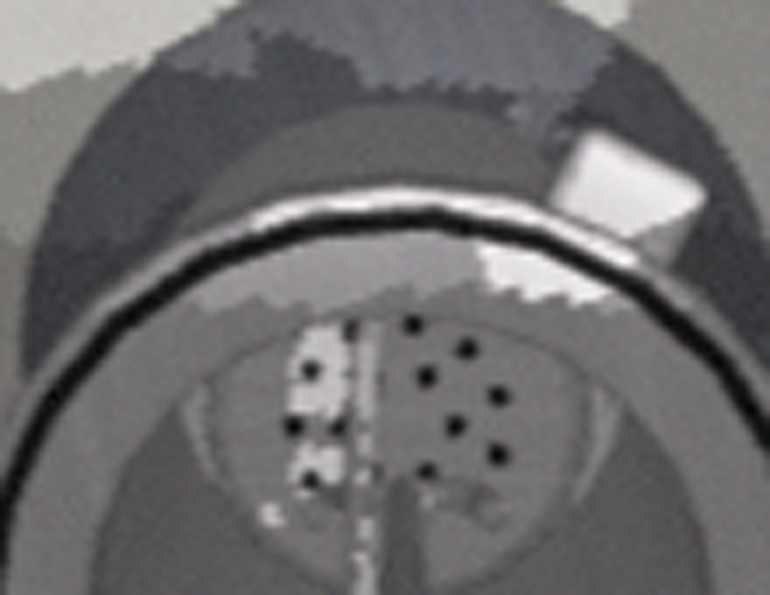

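```bash
python3 -m jog '[[[0.15,0,0,0],[0.3,0,0,0],[0.45,0,0,0],[0.55,0,0,0],[0.55,0,0,0],[0.55,0,-0.1,0],[0.55,0,-0.2,0],[0.55,0,-0.3,0],[0.55,0,-0.3,0],[0.55,0,-0.3,0]]]'
python3 -m jog '[[[0,0,-0.1,0],[0,0,-0.2,0],[0,0,-0.3,0],[0,0,-0.4,0],[0,0,-0.5,0],[0,0,-0.5,0],[0,0,-0.5,0],[0,0,-0.5,0]]]'
python3 -c "
from h import *
s=observe();o=s['ee_pos'];print(s['contact_force'],(o[0]-619.9)*.933-(o[1]-39.8)*.36,(o[0]-619.9)*.36+(o[1]-39.8)*.933,o[2]-102,s['joint_efforts'])"
```

```text
t: 10.82
ee_pos: [614.2, 41.6, 176.0]
ee_rot: [-0.577, -3.088, -0.0]
contact_force: [0.4, 0.6, -2.1]
gripper_width: 0.204
t: 11.48
ee_pos: [614.2, 41.6, 181.0]
ee_rot: [-0.577, -3.088, 0.0]
contact_force: [-0.7, 0.2, -5.3]
gripper_width: 0.21
[-0.66  0.18 -5.34] -5.9626277310485625 -0.3631206730575143 78.97610544886007 [  0.01 -54.76  29.88   7.53  -0.01  -0.  ]
```

```bash
python3 -m jog '[[[0,0,-0.5,0],[0,0,-1.2,0],[0,0,-2.0,0],[0,0,-2.8,0],[0,0,-3.6,0],[0,0,-4.4,0],[0,0,-5.0,0],[0,0,-5.4,0],[0,0,-5.4,0],[0,0,-5.4,0]]]'
python3 - <<'E'
from h import *
s=observe();o=s['ee_pos'];print(s['contact_force'],(o[0]-619.9)*.933-(o[1]-39.8)*.36,(o[0]-619.9)*.36+(o[1]-39.8)*.933,o[2]-102)
f=grab_frame('wrist');T=T_tool(s)
np.savez('pics/w6.npz',im=f['image'],pos=s['ee_pos'],rot=s['ee_rot'],mtx=f['mtx'],he=f['hand_eye'])
im=f['image'][110:210,250:380,::-1].copy();k=6
im=cv2.resize(im,None,fx=k,fy=k,interpolation=cv2.INTER_CUBIC)
t=np.linspace(0,2*np.pi,80)
def dr(p,c): cv2.polylines(im,[np.int32((proj(f,p,s)-[250,110]+.5)*k)],False,c,1,cv2.LINE_AA)
for r,z in((31,130),(44,130)): dr(np.c_[619.5+r*np.cos(t),39.2+r*np.sin(t),0*t+z],(0,0,255))
b=bail(619.5,39.4,np.radians(158.7),0,z0=o[2]-102+5.75-72);dr(b[1],(0,255,0));dr(b[2],(0,255,255))
cv2.imwrite('pics/v9.png',im)
E
```

```text
t: 12.32
ee_pos: [614.2, 41.6, 235.1]
ee_rot: [0.577, 3.088, 0.0]
contact_force: [-0.7, -0.2, -6.1]
gripper_width: 0.2
[-0.7  -0.17 -6.13] -5.963735279756422 -0.3230451746591618 133.09760347843795
```

View pics/v9.png

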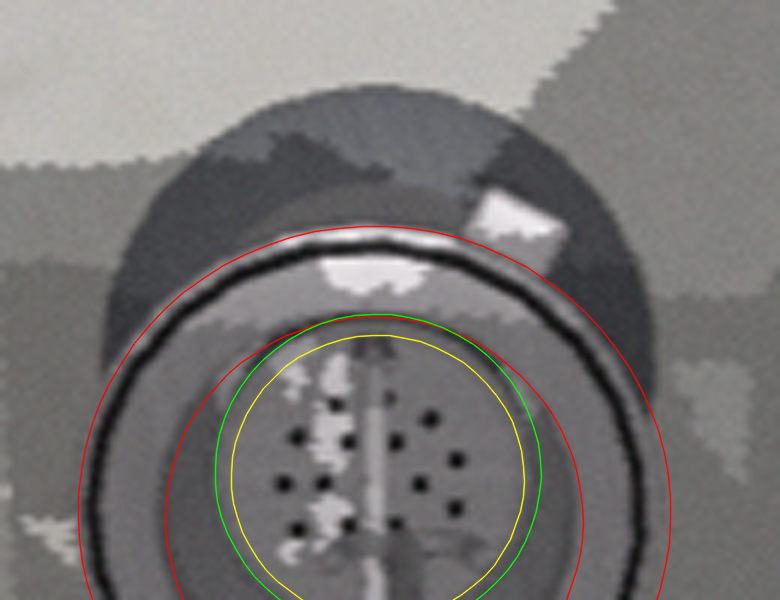

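```bash
python3 -m jog '[[[-0.1,0,0,0],[-0.1,0,-0.3,0],[-0.1,0,-0.6,0],[-0.1,0,-0.9,0],[-0.1,0,-1.2,0],[-0.1,0,-1.6,0],[-0.1,0,-2.0,0],[-0.1,0,-2.4,0],[-0.1,0,-2.7,0],[-0.1,0,-2.7,0]]]'
python3 -c "
from h import *
s=observe();print(s['contact_force'])"
```

```text
t: 13.2
ee_pos: [615.6, 41.3, 263.1]
ee_rot: [0.576, 3.087, 0.001]
contact_force: [0.9, -0.3, -6.5]
gripper_width: 0.201
[ 0.85 -0.3  -6.51]
```

```bash
python3 -m jog '[[[0,0,-0.4,0],[0,0,-0.9,0],[0,0,-1.5,0],[0,0,-2.1,0],[0,0,-2.7,0],[0,0,-3.4,0],[0,0,-4.1,0],[0,0,-4.8,0],[0,0,-5.3,0],[0,0,-5.5,0]]]'
python3 - <<'E'
from h import *
s=observe();print(s['contact_force'],s['ee_pos'])
f=grab_frame('top');g=grab_frame('scene')
for n,i in(('top',f),('scene',g)):
    r=regions_of(i,'dish')
    for q in r[:1]:
        m=np.uint8(q['pixels']);e=cv2.fitEllipse(max(cv2.findContours(m,0,1)[0],key=len));print(n,q['p'],q['bbox'],e)
        for z in(24,48):print(at_z(i,e[0],z))
save(f,'t2.png')
E
python3 -m jog '[[[0,0,0,0],[0,0,0,0],[0,0,0,0]]]'
```

```text
t: 14.03
ee_pos: [615.6, 41.2, 318.4]
ee_rot: [0.576, 3.087, 0.001]
contact_force: [-0.3, 1.0, -5.6]
gripper_width: 0.202
[-0.28  0.99 -5.65] [615.58  41.25 318.36]
top 0.68 [327.7, 242.2, 359.3, 260.9] ((345.0036315917969, 250.1716766357422), (2.022829532623291, 35.74809646606445), 58.17938232421875)
[371.83 -84.75  24.  ]
[373.51 -82.87  48.  ]
scene 0.93 [376.5, 226.0, 438.1, 279.4] ((406.0694580078125, 252.93011474609375), (50.607215881347656, 58.36659240722656), 101.77027893066406)
[ 534.22 -279.08   24.  ]
[ 511.04 -285.57   48.  ]
t: 14.48
ee_pos: [615.1, 41.2, 316.7]
ee_rot: [-0.577, -3.088, 0.0]
contact_force: [0.3, -0.0, -5.6]
gripper_width: 0.197
```

```bash
python3 -m jog '[[[0,-0.3,0,0],[-0.1,-1,0,0],[-0.2,-2,0,0],[-0.3,-3.3,0,0],[-0.4,-5,0,0],[-0.6,-7,0,0],[-0.7,-9.1,0,0],[-0.9,-11.4,0,0],[-1.1,-13.8,0,0],[-1.3,-16.3,0,0]]]'
python3 -m jog '[[[-0.2,-2.5,0,0],[-0.4,-5,0,0],[-0.6,-7.4,0,0],[-0.8,-9.5,0,0],[-0.9,-11.4,0,0],[-1.0,-13,0,0],[-1.1,-14.4,0,0],[-1.2,-15.5,0,0],[-1.3,-16.3,0,0],[-1.3,-16.8,0,0]]]'
python3 -m jog '[[[0,0,0,0],[0,0,0,0],[0,0,0,0],[0,0,0,0],[0,0,0,0],[0,0,0,0]]]'
python3 - <<'E'
from h import *
s=observe();o=s['ee_pos'];T=T_tool(s);print(s['contact_force'],np.degrees(np.arctan2(T[1,0],T[0,0])))
f=grab_frame('wrist')
np.savez('pics/w7.npz',im=f['image'],pos=s['ee_pos'],rot=s['ee_rot'],mtx=f['mtx'],he=f['hand_eye'])
im=cv2.resize(f['image'][0:300,120:520,::-1],(800,600));k=2
t=np.linspace(0,2*np.pi,80)
def dr(p,c): cv2.polylines(im,[np.int32((proj(f,p,s)-[120,0]+.5)*k)],False,c,1,cv2.LINE_AA)
for r,z in((74,48),(55,6)): dr(np.c_[525+r*np.cos(t),-280+r*np.sin(t),0*t+z],(0,0,255))
c=o-5.5*T[:3,0];b=bail(c[0],c[1],np.radians(158.7),0,z0=o[2]-102+5.75-72);dr(b[1],(0,255,0));dr(b[2],(0,255,255))
print(c)
cv2.imwrite('pics/v10.png',im)
E
```

```text
t: 15.32
ee_pos: [567.2, -117.8, 317.4]
ee_rot: [0.577, 3.088, -0.0]
contact_force: [0.4, -0.5, -5.1]
gripper_width: 0.2
t: 16.15
ee_pos: [519.5, -278.0, 317.1]
ee_rot: [-0.578, -3.088, 0.0]
contact_force: [0.2, 0.1, -5.4]
gripper_width: 0.204
t: 16.65
ee_pos: [520.2, -276.4, 317.1]
ee_rot: [0.576, 3.088, 0.0]
contact_force: [0.6, 0.2, -6.1]
gripper_width: 0.206
[ 0.58  0.24 -6.14] 158.885200063006
[ 525.34 -278.37  317.08]
```

View pics/v10.png

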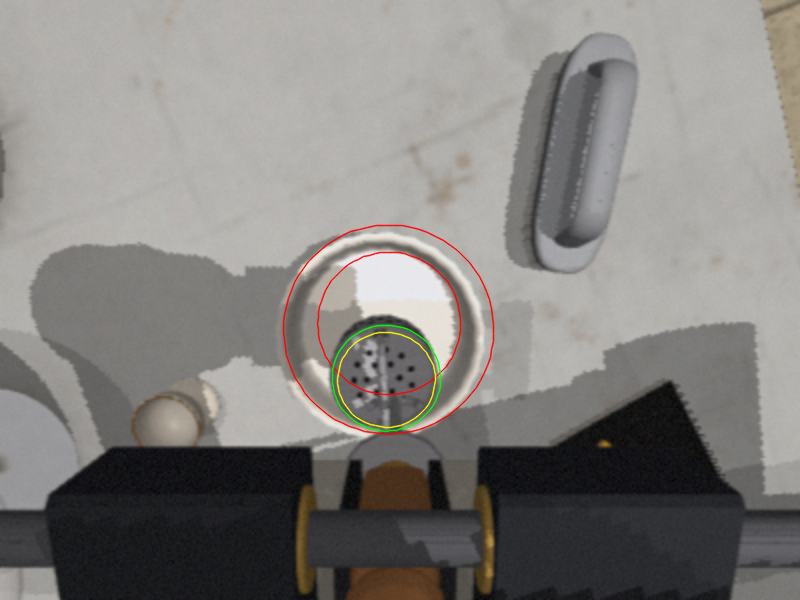

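```bash
python3 -m jog '[[[0,0,0.5,0],[0,0,1.5,0],[0,0,2.8,0],[0,0,4.3,0],[0,0,5.8,0],[0,0,7.3,0],[0,0,8.8,0],[0,0,10.3,0],[0,0,11.6,0],[0,0,12.5,0]]]'
python3 -m jog '[[[0,0,0.2,0],[0,0,0.4,0],[0,0,0.6,0],[0,0,0.6,0],[0,0,0.6,0]]]'
python3 -m jog '[[[0,0,0.15,0],[0,0,0.3,0],[0,0,0.45,0],[0,0,0.6,0],[0,0,0.6,0],[0,0,0.6,0]]]'
python3 -m jog '[[[0,0,0.1,0],[0,0,0.2,0],[0,0,0.3,0],[0,0,0.3,0],[0,0,0.3,0]]]'
```

```text
t: 17.53
ee_pos: [519.0, -276.4, 189.6]
ee_rot: [-0.577, -3.086, -0.001]
contact_force: [-0.7, 1.0, -5.9]
gripper_width: 0.206
t: 17.95
ee_pos: [520.4, -276.9, 186.7]
ee_rot: [0.576, 3.087, -0.0]
contact_force: [0.2, 0.1, -4.9]
gripper_width: 0.2
t: 18.45
ee_pos: [519.9, -276.8, 179.9]
ee_rot: [-0.577, -3.088, 0.0]
contact_force: [0.2, 0.0, -5.9]
gripper_width: 0.204
t: 18.87
ee_pos: [519.9, -276.8, 176.9]
ee_rot: [-0.577, -3.088, 0.0]
contact_force: [0.2, 0.3, -5.9]
gripper_width: 0.204
```

```bash
python3 -m jog '[[[0,0,0.05,0],[0,0,0.1,0],[0,0,0.15,0],[0,0,0.2,0],[0,0,0.2,0],[0,0,0.2,0]]]'
python3 -m jog '[[[0,0,0.05,0],[0,0,0.1,0],[0,0,0.15,0],[0,0,0.2,0],[0,0,0.2,0],[0,0,0.2,0]]]'
```

```text
t: 19.37
ee_pos: [520.3, -276.8, 175.4]
ee_rot: [0.576, 3.087, -0.0]
contact_force: [0.6, 0.3, -2.7]
gripper_width: 0.202
t: 19.87
ee_pos: [520.0, -276.9, 173.1]
ee_rot: [0.577, 3.088, -0.0]
contact_force: [-0.7, 0.0, -1.8]
gripper_width: 0.204
```

```bash
python3 -m jog '[[[0,0,0.3,0],[0,0,0.6,0],[0,0,0.9,0],[0,0,1.2,0],[0,0,1.4,0],[0,0,1.4,0],[0,0,1.4,0]]]'
python3 -m jog '[[[0.2,0,0,0],[0.5,0,0,0],[0.8,0,0,0],[1.1,0,0,0],[1.4,0,0,0],[1.7,0,0,0],[1.7,0,0,0],[1.7,0,0,0]]]'
python3 - <<'E'
from h import *
s=observe();o=s['ee_pos'];T=T_tool(s);print(s['contact_force'])
f=grab_frame('wrist');print(T[:3,0])
np.savez('pics/w8.npz',im=f['image'],pos=s['ee_pos'],rot=s['ee_rot'],mtx=f['mtx'],he=f['hand_eye'])
for sg in(1,-1): print('tip',(proj(f,[o+sg*10.5*T[:3,0]-[0,0,102-12.5]],s)-[240,100])*5)
save(f,'v11.png',(240,100,390,220),5)
E
```

```text
t: 20.45
ee_pos: [519.9, -276.8, 158.9]
ee_rot: [-0.577, -3.088, 0.0]
contact_force: [0.1, 0.2, -0.5]
gripper_width: 0.204
t: 21.12
ee_pos: [504.1, -270.7, 159.3]
ee_rot: [0.576, 3.088, -0.0]
contact_force: [-0.8, 0.5, -0.9]
gripper_width: 0.202
[-0.78  0.5  -0.92]
[-0.93  0.36 -0.  ]
tip [[455.07 510.76]]
tip [[330.48 510.82]]
```

View pics/v11.png

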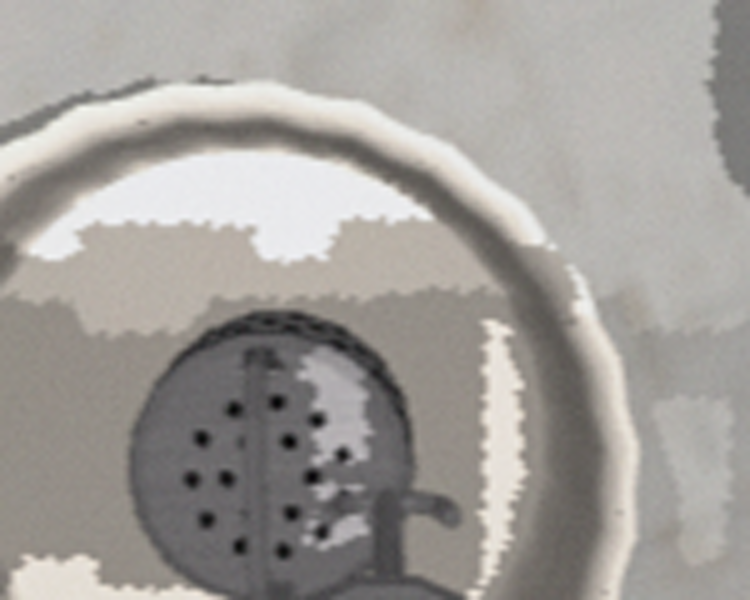

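```bash
python3 -m jog '[[[0,0,-0.5,0],[0,0,-1.5,0],[0,0,-3,0],[0,0,-5,0],[0,0,-7,0],[0,0,-8.5,0],[0,0,-9.1,0],[0,0,-9.1,0],[0,0,-9.1,0],[0,0,-9.1,0]]]'
python3 -m jog '[[[0.5,1.1,0,-2],[1.3,3.1,0,-5],[2.6,6.1,0,-8],[4.1,9.4,0,-11],[5.6,12.8,0,-14],[7.1,16.3,0,-17],[8.6,19.8,0,-20],[10.1,23.3,0,-23],[11.6,26.7,0,-26],[13.1,30.1,0,-29]]]'
python3 -c "
from h import *
s=observe();T=T_tool(s);print(totool([482,253.9,250],s),np.degrees(np.arctan2(T[1,0],T[0,0])))"
```

```text
t: 22.0
ee_pos: [503.6, -270.5, 249.0]
ee_rot: [-0.577, -3.087, -0.001]
contact_force: [0.8, 0.6, -1.8]
gripper_width: 0.204
t: 22.83
ee_pos: [489.5, 59.3, 249.4]
ee_rot: [0.221, -3.133, 0.0]
contact_force: [1.2, -0.1, -1.6]
gripper_width: 0.204
[-1.99 19.37 -0.06] -171.9265474861122
```

```bash
python3 -m jog '[[[-0.4,3.4,0,0],[-0.8,6.8,0,0],[-1.1,10.2,0,0],[-1.4,13.4,0,0],[-1.7,16.2,0,0],[-1.9,18.3,0,0],[-2.0,19.3,0,0],[-2.0,19.4,0,0],[-2.0,19.4,0,0],[-2.0,19.4,0,0]]]'
python3 - <<'E'
from h import *
P=[];
for i in range(1):
    s=observe();T=T_tool(s);print(totool([482,253.9,250],s),np.degrees(np.arctan2(T[1,0],T[0,0])))
f=grab_frame('wrist');o=s['ee_pos']
np.savez('pics/w9.npz',im=f['image'],pos=s['ee_pos'],rot=s['ee_rot'],mtx=f['mtx'],he=f['hand_eye'])
im=cv2.resize(f['image'][130:230,250:380,::-1],None,fx=6,fy=6,interpolation=cv2.INTER_CUBIC)
X=T[:3,0]
for sg in(1,-1): print('tip',(proj(f,[o+sg*10.5*X-[0,0,102-12.5]],s)-[250,130])*6)
y=np.radians(7.7);M=np.array([[np.cos(y),-np.sin(y)],[np.sin(y),np.cos(y)]])
for q in([[-32,-18],[-32,18],[16,18],[16,-18],[-32,-18]],[[-32,-6],[16,-6],[16,6],[-32,6]]):
    w=np.c_[np.array(q)@M.T+[482.2,254.2],np.full(len(q),105)];cv2.polylines(im,[np.int32((proj(f,w,s)-[250,130]+.5)*6)],False,(0,0,255),1,cv2.LINE_AA)
cv2.imwrite('pics/v12.png',im)
E
```

```text
t: 23.67
ee_pos: [483.6, 251.4, 249.6]
ee_rot: [0.215, -3.133, 0.001]
contact_force: [-0.9, -0.7, -1.7]
gripper_width: 0.207
[ 0.12  0.27 -0.04] -172.14799898755965
tip [[484.11 437.27]]
tip [[334.71 437.35]]
```

View pics/v12.png

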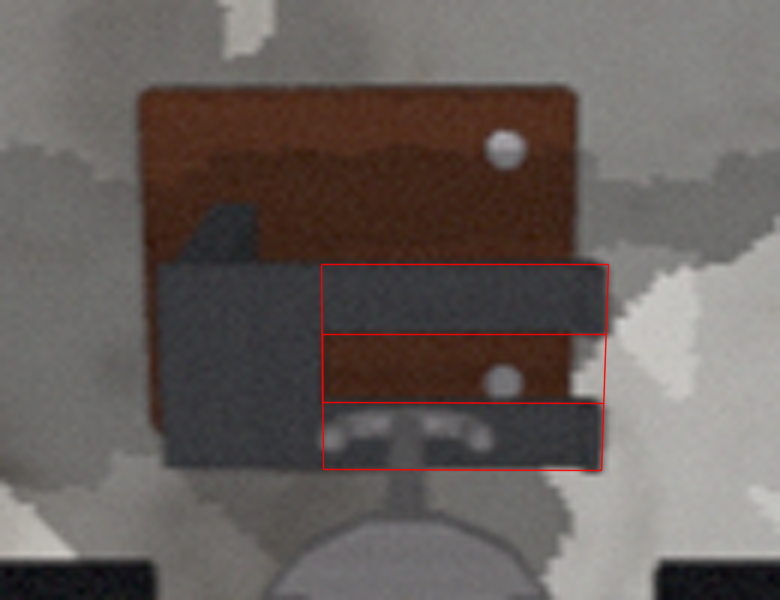

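```bash
python3 -m jog '[[[0.1,0.2,0.5,0],[0.1,0.2,1.5,0],[0.1,0.2,2.5,0],[0.1,0.2,3.2,0],[0.1,0.2,3.4,0],[0.1,0.2,3.4,0],[0.1,0.2,3.4,0]]]'
python3 -c "
from h import *
s=observe();print(totool([482,253.9,215],s))"
python3 -m jog '[[[0,0,0,0]]]'
```

```text
t: 24.3
ee_pos: [482.8, 254.0, 216.0]
ee_rot: [0.215, -3.134, 0.001]
contact_force: [0.3, -0.4, -1.2]
gripper_width: 0.202
[0.08 0.   0.1 ]
t: 24.38
ee_pos: [483.0, 254.2, 216.4]
ee_rot: [-0.215, 3.134, 0.0]
contact_force: [-0.6, -0.3, -1.8]
gripper_width: 0.205
```

Aligned; lower into the slot, slowing near the seat (TCP 117).

```bash
python3 -m jog '[[[0.05,0,0.5,0],[0.05,0,1.5,0],[0.05,0,2.7,0],[0.05,0,4,0],[0.05,0,5.3,0],[0.05,0,6.6,0],[0.05,0,7.9,0],[0.05,0,8.9,0],[0.05,0,9.4,0],[0.05,0,9.4,0]]]'
python3 -m jog '[[[0,0,0.1,0],[0,0,0.2,0],[0,0,0.3,0],[0,0,0.4,0],[0,0,0.45,0],[0,0,0.45,0],[0,0,0.45,0]]]'
```

```text
t: 25.22
ee_pos: [481.5, 253.4, 120.6]
ee_rot: [0.215, -3.132, 0.003]
contact_force: [-1.1, -0.4, -1.3]
gripper_width: 0.206
t: 25.8
ee_pos: [482.2, 254.0, 117.7]
ee_rot: [-0.215, 3.134, 0.0]
contact_force: [0.1, 0.1, -1.7]
gripper_width: 0.204
```

```bash
python3 -m jog '[[[0,0,0.05,0],[0,0,0.1,0],[0,0,0.1,0],[0,0,0.1,0]]]'
python3 -c "
from h import *
print(observe()['contact_force'])"
```

```text
t: 26.13
ee_pos: [482.3, 254.1, 117.0]
ee_rot: [-0.215, 3.134, 0.0]
contact_force: [-1.0, -1.2, 3.9]
gripper_width: 0.203
[-1.03 -1.17  3.87]
```

```bash
python3 -m jog '[[[0,0,0,0],[0,0,0,0],[0,0,0,0],[0,0,0,0],[0,0,0,0],[0,0,0,0],[0,0,0,0],[0,0,0,0],[0,0,0,0],[0,0,0,0]]]' 0
python3 -m jog '[[[0,0,-0.5,0],[0,0,-2,0],[0,0,-4.5,0],[0,0,-7.5,0],[0,0,-10.5,0],[0,0,-13,0],[0,0,-14,0],[0,-2,-14,0],[0,-4,-14,0],[0,-5,-14,0]]]'
python3 -m jog '[[[0,0,0,0],[0,0,0,0],[0,0,0,0]]]'
python3 - <<'E'
from h import *
s=observe();f=grab_frame('wrist');t=grab_frame('top')
a=cv2.resize(f['image'][60:260,200:440,::-1],(600,500))
cv2.imwrite('pics/w10.png',a);save(t,'t3.png',(370,165,445,235),5)
b=cv2.imread('pics/t3.png');b=cv2.resize(b,(300,280));c=np.zeros((500,300,3),np.uint8);c[:280]=b
cv2.imwrite('pics/v13.png',cv2.resize(np.hstack([a,c]),(800,444)))
for l,i,ss in(('picker',f,s),('stand',f,s),('canister',t,None),('dish',t,None)):
    r=find_in(i,l)
    for q in r[:2]:
        B=q['bbox'];m=((B[0]+B[2])/2,(B[1]+B[3])/2);print(l,round(q['p'],2),B,at_z(i,m,40 if ss is None else 110,ss))
print('knob expected',proj(f,[[482,254.2,177],[482,254.2,110]],s),observe()['t'],observe()['contact_force'])
print('crop px',(proj(f,[[482,254.2,177],[482,254.2,110]],s)-[200,60])*2.22)
E
```

```text
t: 26.97
ee_pos: [482.2, 254.0, 116.6]
ee_rot: [0.215, -3.134, 0.0]
contact_force: [0.2, -0.1, -1.3]
gripper_width: 0.896
t: 27.8
ee_pos: [488.7, 203.1, 256.8]
ee_rot: [0.215, -3.134, -0.0]
contact_force: [-0.2, -0.4, -0.1]
gripper_width: 1.002
t: 28.05
ee_pos: [489.1, 204.8, 256.5]
ee_rot: [0.214, -3.134, 0.0]
contact_force: [0.7, 0.3, 0.3]
gripper_width: 0.999
picker 0.85 [301.3, 207.7, 333.3, 253.1] [483.52 251.03 110.  ]
stand 0.89 [276.0, 177.8, 348.0, 246.8] [491.75 231.81 110.  ]
canister 0.73 [395.7, 192.2, 416.8, 210.3] [ 523.12 -275.18   40.  ]
dish 0.8 [383.2, 174.7, 432.6, 224.5] [ 528.24 -280.41   40.  ]
knob expected [[318.65 262.31]
 [318.31 233.35]] 28.35 [-0.52  0.35 -0.54]
crop px [[263.4  449.12]
 [262.65 384.83]]
```

Run:
```python
from h import *
s=observe();f=grab_frame('wrist');g=grab_frame('scene')
t=np.linspace(0,6.28,60)
c=proj(f,np.c_[482+16*np.cos(t),254.2+16*np.sin(t),0*t+110],s);print('collar exp',c.min(0),c.max(0))
k=proj(g,np.vstack([np.c_[482+10.5*np.cos(t),254.2+10.5*np.sin(t),0*t+z] for z in(155,177)]));print('knob scene exp',k.min(0),k.max(0))
for i,l in((f,'picker'),(g,'picker'),(g,'canister')):
    for q in find_in(i,l)[:2]:print(l,round(q['p'],2),np.array(q['bbox']))
c=np.vstack([np.c_[525+27*np.cos(t),-277.5+27*np.sin(t),0*t+z] for z in(9,37)]);c=proj(g,c);print('can exp',c.min(0),c.max(0))
```

```text
collar exp [303.14 219.09] [333.17 247.2 ]
knob scene exp [218.32 156.42] [227.09 167.29]
picker 0.81 [303.3 209.  332.6 255. ]
picker 0.6 [217.9 161.1 233.2 204.9]
canister 0.58 [391.9 240.5 418.7 267.8]
can exp [393.08 243.95] [415.4  266.79]
```

```bash
python3 -c "
from bench import *
print(close_job())"
```

```text
the job is handed in; nothing more can be done
None
```

The canister stands on the floor of the oven dish, unhooked, and the picker hangs back in its stand. I handed the job in at about 29 s; it returned no verdict.

**How it went:** The wrist camera showed the bail leaning about 10°. I brought one hook under the bar, set the bail upright and drew the canister up through the neck. The wrist force rose by about 4 N, which is just the canister's weight. I lowered it into the dish in small steps, and the load came off gradually.

**Last checks:**
- **Canister:** the trained network puts it about 7 mm from the dish centre (limit 33 mm). Its box in the scene camera fits an upright canister on the dish floor to within 3.5 px.
- **Picker:** across the jaws, its box in the wrist view matches the collar at the seat. In the scene camera the top of its box is within a pixel of the hanging picker at the start.
- **Gripper:** open, with its tips about 80 mm above the picker's top, and touching nothing.

**What disagreed or was left unchecked:**
- The 12-picture limit was used up before I could look at the final state, so those checks rest on the networks and projections alone.
- The picker's box did not match my projections at its upper edge: about 5 px low in the scene camera (as it was at the start) and about 10 px beyond the collar in the wrist view.
- The measured hand position varied by 1 to 2 mm between readings.
- I did not measure the bystanders again at the end.

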